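# Vent and open the vacuum drying box and move the dry beaker to the staining tray

## Robot

A 7-joint arm with a two-finger parallel gripper is mounted at the origin on the work surface; the furniture and walls round the work are solid. World frame = base frame: x ahead of the robot, y to its left, z up, the work surface at z = 0. Lengths are in m, angles in degrees, forces in N, time in s.
With the tool pointing down it reaches from about 0.425 to 0.875 m from the base axis. Payload 4.7 kg.
Tool frame: the origin (TCP) lies between the finger pads; the fingertips stand 8 mm ahead of it and the grasp point (between the pads) lies 11 mm behind it (env.tip_extent is the distance from the TCP to the fingertips, in m); z points along the fingers, y is the line along which they close (so a half turn about z gives the same grasp; the last joint's range is limited). The gripper opens to 87 mm and grips with 3 to 60 N. Pads are 19 mm wide; open, the fingers measure 117 mm over their backs; the gripper's body (75 mm by 190 mm) begins 51 mm behind the grasp point.
Start: joints at [-70.353, 18.392, -4.016, 83.108, 1.295, 78.541, -3.26], TCP at [0.21, 0.615, 0.231] pointing down, gripper open.
Joint ranges: [-163.93, 163.93], [-17.29, 119.83], [-79.2, 71.16], [3.27, 140.29], [-89.18, 269.18], [5.43, 117.66], [-154.24, 154.24]. Speed limits (degrees/s): [147.25, 147.25, 180, 180, 180, 180, 180].

## Interface

Orientations are given as [roll, pitch, yaw] about the fixed x, y, z axes, in that order (R = Rz(yaw) Ry(pitch) Rx(roll)).
In Python, from cell import sensors, vision, workorder, env gives the robot as it stands.
- The arm moves only by the tool drive_tool, never from a script. Its argument "moves" is a list of rows, each an object of numbers: "x", "y", "z": the shift along the tool's x, y, z in mm; "rx", "ry", "rz": the turn, a rotation vector about the tool's x, y, z in rad; "fingers": the closure, from -1 (fully open) to 1 (shut). In form: [{"x": .., "y": .., "z": .., "rx": .., "ry": .., "rz": .., "fingers": ..}, ...]. A call has 1 to 20 rows; each row is the pose to reach, as a shift and turn from the pose commanded when the call began, along the tool's axes at that moment; what a row does not reach only later rows make up. A row lasts 1/8 s, in which the tool goes at most 62.5 mm and 10.7 degrees, less where a joint would pass 70% of its speed; a pose out of reach is approached as far as the arm can. A call with a gripper value outside its range is refused whole. The fingers move at their own pace and stop on an object; "force" is the grip in N (left out, the last holds). Time passes only in rows, so rows that repeat a pose let the fingers close. It gives the time, the measured TCP pose, the force, the opening and the grip force at its end, in the units of the state.
- sensors.get_obs(): the state, without advancing time (a new reading comes with each control period).
- vision.read_camera(name): name is "scene" or "top"; returns a dict with "image" (480x640x3 uint8, red, green, blue), "fx", "fy", "cx", "cy" (pixels), "R" (3x3) and "t" (3): a world point X has camera coordinates R X + t. Camera axes: x right, y down, z forward; pixel columns grow to the right and rows downward; lengths in m; the calibration is good to about 2 mm. A picture is of the moment at which its call begins. There is no depth.
- workorder.sign_off(): hands the job in; it is judged then, once.
The state is a dict: "time_s": time; "qpos": joint angles; "joint_velocities": joint speeds; "effort": joint torques, N m; "tool_pos": TCP position; "tool_rot": TCP orientation; "force": force on the tool from outside, world axes, zero at the start; "wrist_torque": the same for the moment, N m; "grip_width": finger opening in m; "grasp_force": force on a finger pad.
Only numpy, scipy, OpenCV 4.12 (cv2) and the standard library are available. Lean on these libraries where they do the work, as an engineer would, in place of code of your own. Each camera call takes 0.05 s, during which the arm holds its last target. There are 200 camera calls.

## Task

The rinsed beaker in the small vacuum drying box is dry. Let air into the box by holding the sprung lever on its lid over towards the ribbed brass silencer for two seconds and letting it spring back to the middle; only then flip the two bale clips fully open, lift off the lid and lay it flat, handle up, on the clear bench behind the steel tray, and stand the beaker upright on the floor of the tray beside the staining jar and dropper bottle. Keep the beaker upright all the way and do not disturb the other things.

Things in the scene. Friction and masses are not known exactly. Their poses are not given: they have to be found in the camera images.
- vacuum_box: Grey metal vacuum box, 100 (x) x 160 (y) x 90 mm high, fixed. Origin: centre of its underside; x away from the robot, y left, z up. Walls 6 mm, rim z 90, inside 88 x 148 mm, inner floor z 10. Round 46 mm dial on its front (-x) wall. A sprung bale clip on its left (+y) and right (-y) walls; open clips reach 175 mm from the middle.
- vent_lever (a joint): Lever of the vent valve on the lid, rad: 0 = upright, spring-centred (closed); positive = leaning to the box's left (+y), towards the ribbed brass silencer (vent); negative = towards the bare pump nipple; stops at +-0.6. Over counts beyond 0.35, centred within 0.12. Pivot axis along x at lid (-37, 0, 14) mm, z 104. Spring 0.2 N m/rad: 2 to 4 N low on the grip holds 0.5.
- vent_lever_grip (a point): Middle of the lever's round black grip, 45 mm above its pivot; grip 15 mm thick, 22 to 66 mm above the pivot (z 126 to 170 mm upright). Valve block (26 x 40 mm) below it reaches z 117 mm. A fingertip at z 140 mm, pushing level from its right side 20 mm to the left beyond contact, leans it about 0.45 rad.
- clip_left (a joint): Bale clip on the box's left (+y) wall, rad: 0 = closed, grows as it swings outward and down, 2.0 = open stop. Pivot axis along the box's x at box (0, 89, 55) mm. Its sprung cross bar lies behind the lid's rolled keeper and must be forced over it (2 to 10 N at the tab, eases beyond 0.2 rad); past 0.4 rad it drops open by its own spring and weight. Open counts from 1.2.
- clip_left_tab (a point): Middle of the inner face of the left clip's thumb tab: upright, 40 mm wide (x), 3 mm thick, z 121 to 148 mm when closed, inner face 84 mm from the box's middle; wire frame 54 mm wide below it. Tab can be pushed outward from its inner side by a fingertip at z 118 to 125 mm; 70 mm level push from contact flips it. On the lid, between it and the handle, 70 mm are free.
- clip_right (a joint): Bale clip on the box's right (-y) wall, rad: the mirror image of clip_left, pivot at box (0, -89, 55) mm, opens outward to -y; 0 = closed, 2.0 = open stop, open counts from 1.2.
- clip_right_tab (a point): Middle of the inner face of the right clip's thumb tab, mirror image of the left one; pushed outward to the box's -y.
- lid: Loose clear plastic lid, plate 104 (x) x 164 (y) x 10 mm, 202 mm long over the rolled steel keepers at its ends, about 0.3 kg. Origin: centre of the plate's underside, axes as the box's while on it. A gasket frame reaches 6 mm below the plate (2.5 mm play in the box), so flat on the bench the origin is 6 mm high. Carries the vent valve (front middle). Held down by the clips until both are open.
- lid_handle (a point): Middle of the lid's black bar handle: round bar 14 mm thick, 52 mm long along the lid's x, axis 52 mm above the plate's underside (z 142 mm on the box, 58 mm on the bench), 35 mm free below it, 12 mm behind the lid's centre. The lever's top (z 170 mm on the box) stands 49 mm in front of the handle's middle.
- beaker: Empty white plastic beaker standing open side up in the box: 57 mm wide at the rim, 50 mm at the foot, 69 mm high, about 0.06 kg; grasp across the outside below the rim. Origin: centre of its underside (10 mm high on the box's inner floor, 3 mm high on the tray's).
- tray: Low steel tray, 110 (x) x 190 (y) x 14 mm, walls and floor 3 mm, fixed. Origin: centre of its underside; x away from the robot, y left. Jar and dropper bottle in its right part; left part (round y = +52 mm) is free. Lid goes behind it (+x): lid's centre 85 to 190 mm behind and from 60 mm right to 150 mm left of the tray's centre; 113 mm behind, 30 mm left is clear.
- staining_jar: Staining jar with black cap, 62 x 62 x 92 mm, standing in the back right part of the tray; origin under its centre. Leave it.
- dropper_bottle: Dropper bottle 33 mm wide, 102 mm high, standing in the front right part of the tray; origin under its centre. Leave it.
- ink_bottle: Bottle 33 mm wide, 102 mm high, at the back of the bench, right of the box; origin under its centre. Leave it.
- timer: Bench timer 33 x 68 x 56 mm, behind the box; origin under its centre. Leave it.

How it is judged (in metres and radians):
On the way, in this order (a step that is already met when the one before it is completed fails the run):
1. vent lever held over to the silencer side (beyond 0.35 rad) for 1.5 s with both clips still closed (value of joint vent_lever above 0.35 rad and value of joint each of clip_left, clip_right below 0.25 rad), for 1.5 s.
2. vent lever back in the middle, both clips still closed (value of joint vent_lever between -0.12 and 0.12 rad and value of joint each of clip_left, clip_right below 0.25 rad), for 0.1 s.
3. both clips flipped open, lid still on the box (value of joint each of clip_left, clip_right above 1.2 rad and z of lid in the frame of vacuum_box below 0.1 m and horizontal distance between lid and vacuum_box below 0.015 m), for 0.1 s.
4. lid lying flat, handle up, on the bench behind the tray, let go (height (world z) of lid below 0.012 m and angle between lid's own z axis and vertical below 0.08 rad and x of lid in the frame of tray between 0.085 and 0.19 m and y of lid in the frame of tray between -0.06 and 0.15 m and linear speed of lid below 0.02 m/s and contact force between the fingers and lid below 0.3 N), for 0.2 s.
At the end, for the whole second after the job is handed in: Lever within 0.12 rad of centre; both clips beyond 1.2 rad; lid at rest flat, handle up, on the bench, 85 to 190 mm behind the tray's centre and from 60 mm right to 150 mm left of it; beaker at rest upright on the tray's floor, within 36 mm (x) and 70 mm (y) of its centre (value of joint vent_lever between -0.12 and 0.12 rad and value of joint each of clip_left, clip_right above 1.2 rad and height (world z) of lid below 0.012 m and angle between each of lid, beaker's own z axis and vertical below 0.08 rad and x of lid in the frame of tray between 0.085 and 0.19 m and y of lid in the frame of tray between -0.06 and 0.15 m and linear speed of each of lid, beaker below 0.02 m/s and x of beaker in the frame of tray between -0.036 and 0.036 m and y of beaker in the frame of tray between -0.07 and 0.07 m and z of beaker in the frame of tray below 0.01 m); the robot touches nothing.
It fails at once if the beaker is tipped by more than 0.6 rad (angle between beaker's own z axis and vertical above 0.6 rad).
It fails at once if the staining jar or dropper bottle in the tray is moved by more than 25 mm (distance of any of staining_jar, dropper_bottle from where it was at the start of the episode above 0.025 m).
It fails at once if the bottle or the timer at the back of the bench is moved by more than 25 mm (distance of any of ink_bottle, timer from where it was at the start of the episode above 0.025 m).
It also fails if it takes over 72 s, if anything falls off the work surface, if the arm or the gripper's body presses on something with over 40 N, if the wrist force passes 120 N, or if a joint passes its speed limit or range.

## Working session

There is one attempt and no reset: what is moved stays moved. The work goes in short steps, Python scripts to look and compute and a tool call to move; the robot and the scene stay as the last step left them, time stands still between calls to the robot, and variables do not carry over. Pictures are saved under pics/ and viewed, at most 10 in all, crops included, and the job is handed in when it is done.

Besides the shell and the picture viewer there is one more tool, called after "Request:" as name(argument=value, ...), one argument or row to a line, values as JSON. drive_tool: Moves the arm, as the interface text tells. Its arguments: {"type":"object","properties":{"moves":{"type":"array"},"force":{"type":"number"}},"required":["moves"]}

```bash
mkdir -p pics; ls; python3 - <<'E'
from cell import sensors, vision, workorder, env
import cv2,numpy as np,pickle
print(sensors.get_obs())
for n in("scene","top"):
    c=vision.read_camera(n); cv2.imwrite(f"pics/{n}0.png",c["image"][:,:,::-1]); pickle.dump(c,open(f"{n}0.pkl","wb"))
    print(n,c["fx"],c["fy"],c["cx"],c["cy"],c["R"],c["t"])
print(env.tip_extent)
E
```

```text
pics
{'time_s': 0.0, 'qpos': array([-70.35243612,  18.43931128,  -4.01721485,  83.17390068,
         1.296025  ,  78.54046922,  -3.26126499]), 'joint_velocities': array([-0.07706509, -0.01832939, -0.01800165, -0.1375888 ,  0.02365901,
       -0.11074861,  0.04847103]), 'effort': array([-8.14252562e-04, -4.91283739e+01, -4.04363852e-01, -3.12530279e+01,
       -6.39329106e-02,  4.37381922e-02,  1.74016427e-04]), 'tool_pos': array([0.20976398, 0.61466346, 0.22946765]), 'tool_rot': array([-1.79891625e+02,  6.16180554e-03,  1.61162706e+02]), 'force': array([ 0.32814388, -1.36840169,  0.14505298]), 'wrist_torque': array([-0.0158948 ,  0.00168411, -0.00860787]), 'grasp_force': 0.0, 'grip_width': 0.08664958979374479}
scene 496.6257444552805 496.6257444552805 320.17662414239095 248.77110068632626 [[ 0.55360982 -0.83277396  0.00192349]
 [-0.64129114 -0.4277875  -0.63698001]
 [ 0.53128321  0.35140487 -0.77087792]] [-0.31754038  0.32457201  0.85582893]
top 454.59919827097445 454.59919827097445 318.1432567368969 235.93374409950812 [[ 0.02494536 -0.99968773 -0.00147694]
 [-0.97977703 -0.02415507 -0.19862906]
 [ 0.19853136  0.00640194 -0.98007363]] [-0.09506171  0.47167343  1.04440837]
0.008
```

View pics/scene0.png

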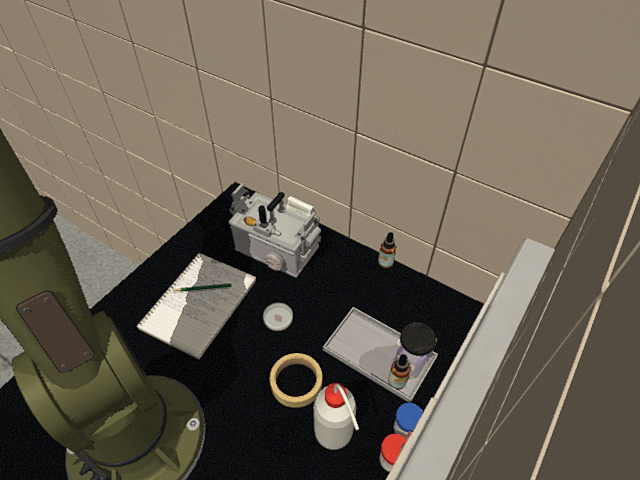

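View pics/top0.png

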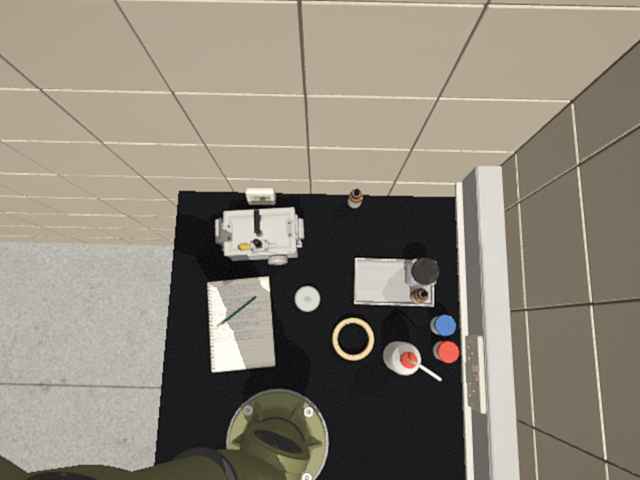

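The scene view shows the box at about (275,232) and the tray at about (380,352). In the top view the box is at (260,233), the tray at (395,282), the timer at (260,196) and the ink bottle at (355,198). I'll enlarge these areas next.

```bash
cat > h.py <<'E'
import numpy as np,pickle
def ray(c,u,v):
    d=c["R"].T@np.array([(u-c["cx"])/c["fx"],(v-c["cy"])/c["fy"],1]); return -c["R"].T@c["t"],d
def plane(c,u,v,z):
    o,d=ray(c,u,v); return o+d*(z-o[2])/d[2]
def proj(c,X):
    p=c["R"]@np.array(X)+c["t"]; return np.array([c["fx"]*p[0]/p[2]+c["cx"],c["fy"]*p[1]/p[2]+c["cy"]])
def tri(c1,p1,c2,p2):
    (o1,d1),(o2,d2)=ray(c1,*p1),ray(c2,*p2)
    s=np.linalg.lstsq(np.c_[d1,-d2],o2-o1,rcond=None)[0]
    a,b=o1+d1*s[0],o2+d2*s[1]; return (a+b)/2,np.linalg.norm(a-b)
def load(): return [pickle.load(open(f"{n}0.pkl","rb")) for n in("scene","top")]
E
python3 - <<'E'
import cv2,numpy as np
s=cv2.imread("pics/scene0.png");t=cv2.imread("pics/top0.png")
f=lambda im,x,y,w,h:cv2.resize(im[y:y+h,x:x+w],(400,300),interpolation=cv2.INTER_CUBIC)
m=np.vstack([np.hstack([f(s,220,180,120,90),f(t,205,180,120,90)]),np.hstack([f(s,315,300,140,105),f(t,340,240,120,90)])])
cv2.imwrite("pics/m1.png",m)
E
```

```text
(no output)
```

View pics/m1.png

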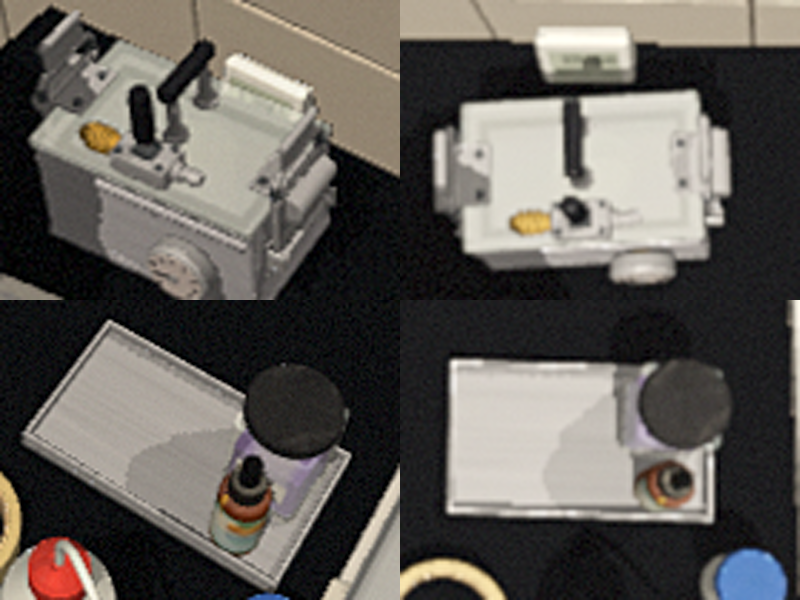

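The crops show the lid corners, bar handle, lever with the brass silencer on its left, both tabs and the tray corners clearly. I'll triangulate these.

```bash
python3 - <<'E'
from h import *
import cv2
s,t=load()
S=lambda x,y:(220+x/3.3333,180+y/3.3333)
T=lambda x,y:(205+(x-400)/3.3333,180+y/3.3333)
S2=lambda x,y:(315+x*.35,300+(y-300)*.35)
T2=lambda x,y:(340+(x-400)*.3,240+(y-300)*.3)
np.set_printoptions(precision=4,suppress=True)
for n,a,b in [("handle rear",(203,50),(571,102)),("handle front",(172,95),(574,178)),("lever top",(142,92),(574,207)),("lid FL",(30,138),(463,246)),("lid RL",(115,40),(462,103)),("lid RR",(318,115),(699,93)),("lid FR",(258,238),(706,242))]:
    print(n,*tri(s,S(*a),t,T(*b)),plane(t,*T(*b),.1), plane(s,*S(*a),.1))
for n,a,b in [("RL",(108,322),(450,362)),("RR",(350,455),(720,362)),("FR",(272,587),(713,521)),("FL",(24,437),(447,514))]:
    print(n,*tri(s,S2(*a),t,T2(*b)),plane(t,*T2(*b),.014), plane(s,*S2(*a),.014))
print("jar cap",tri(s,S2(295,410),t,T2(685,405)),"dropper",tri(s,S2(250,465),t,T2(677,480)))
print("timer", plane(t,*T(585,55),.056),"ink",plane(t,356,191,.1))
g=cv2.cvtColor(t["image"],cv2.COLOR_RGB2GRAY)
for x0,x1,y0,y1,z in((200,310,200,270,.1),(345,445,250,312,.014)):
    m=(g[y0:y1,x0:x1]>90).astype(np.uint8)
    cs=max(cv2.findContours(m,0,2)[0],key=cv2.contourArea); print(cv2.minAreaRect(cs+np.array([x0,y0])))
E
```

```text
handle rear [0.5095 0.0557 0.1363] 0.0014367668961253978 [0.5194 0.0606 0.1   ] [0.5378 0.0802 0.1   ]
handle front [0.4595 0.047  0.1427] 0.00726608781025078 [0.4657 0.0557 0.1   ] [0.4935 0.0722 0.1   ]
lever top [0.4334 0.0439 0.1698] 0.002520397861710454 [0.4455 0.0547 0.1   ] [0.4849 0.0899 0.1   ]
lid FL [0.4184 0.13   0.092 ] 0.0013668376645006588 [0.4166 0.1287 0.1   ] [0.4138 0.1237 0.1   ]
lid RL [0.5176 0.1378 0.0946] 0.0015172374664485797 [0.5168 0.1361 0.1   ] [0.513  0.1344 0.1   ]
lid RR [ 0.5215 -0.0264  0.1154] 0.006730974070150847 [ 0.528  -0.0278  0.1   ] [ 0.531  -0.0159  0.1   ]
lid FR [ 0.4264 -0.0387  0.0971] 0.007060677911792052 [ 0.4235 -0.0363  0.1   ] [ 0.427  -0.0426  0.1   ]
RL [ 0.4277 -0.176   0.0077] 0.001759514395196649 [ 0.4262 -0.1748  0.014 ] [ 0.4247 -0.1784  0.014 ]
RR [ 0.4283 -0.3696  0.0135] 0.009122463715667023 [ 0.4311 -0.3732  0.014 ] [ 0.4246 -0.3662  0.014 ]
FR [ 0.315  -0.3649  0.0135] 0.0008339297692407779 [ 0.3152 -0.3651  0.014 ] [ 0.3145 -0.3646  0.014 ]
FL [ 0.3171 -0.1756  0.0077] 0.003948565749257299 [ 0.3155 -0.1737  0.014 ] [ 0.3157 -0.1788  0.014 ]
jar cap (array([ 0.3893, -0.3297,  0.0899]), np.float64(0.0012008690302256991)) dropper (array([ 0.3388, -0.3235,  0.092 ]), np.float64(0.003111043412896805))
timer [0.5662 0.0588 0.056 ] ink [ 0.5721 -0.1692  0.1   ]
((259.0, 235.5), (57.0, 88.0), 90.0)
((394.4771423339844, 281.70892333984375), (81.08684539794922, 46.7821159362793), 1.8476102352142334)
```

```bash
cat >> h.py <<'E'
from scipy.spatial.transform import Rotation as Ro
C=np.array([.4712,.050]);YAW=4.3
def box(x,y,z):
    a=np.radians(YAW); return np.array([C[0]+(x*np.cos(a)-y*np.sin(a))/1e3,C[1]+(x*np.sin(a)+y*np.cos(a))/1e3,z/1e3])
def shift(p,yaw=180+YAW,pr=True):
    """tool shift mm & rotvec from current measured pose to world TCP p, pointing down at yaw"""
    from cell import sensors
    o=sensors.get_obs(); R=Ro.from_euler('xyz',o["tool_rot"],degrees=True)
    d=R.inv().apply((np.array(p)-o["tool_pos"]))*1e3
    w=(R.inv()*Ro.from_euler('xyz',[180,0,yaw],degrees=True)).as_rotvec()
    print("to",np.round(p,3),"shift",np.round(d,1),"turn",np.round(w,3),"| at",np.round(o["tool_pos"],4),"F",np.round(o["force"],1),"t",round(o["time_s"],2))
E
python3 -c "
from h import *
shift(box(-37,-42,210));shift(box(-37,-42,148));shift(box(-37,0,148))"
```

```text
to [0.437 0.005 0.21 ] shift [-412.2 -503.2   20.5] turn [-0.002 -0.    -0.404] | at [0.2098 0.6147 0.2295] F [ 1.1 -0.  -0.1] t 0.1
to [0.437 0.005 0.148] shift [-412.2 -503.1   82.5] turn [-0.002 -0.    -0.404] | at [0.2098 0.6147 0.2295] F [ 1.1 -0.  -0.1] t 0.1
to [0.434 0.047 0.148] shift [-395.7 -464.4   82.4] turn [-0.002 -0.    -0.404] | at [0.2098 0.6147 0.2295] F [ 1.1 -0.  -0.1] t 0.1
```

Request:
drive_tool(
  moves=[
    {"x": -412, "y": -503, "z": 15, "rz": -0.404, "fingers": 1},
    {"x": -412, "y": -503, "z": 15, "rz": -0.404, "fingers": 1},
    {"x": -412, "y": -503, "z": 15, "rz": -0.404, "fingers": 1},
    {"x": -412, "y": -503, "z": 15, "rz": -0.404, "fingers": 1},
    {"x": -412, "y": -503, "z": 15, "rz": -0.404, "fingers": 1},
    {"x": -412, "y": -503, "z": 15, "rz": -0.404, "fingers": 1},
    {"x": -412, "y": -503, "z": 15, "rz": -0.404, "fingers": 1},
    {"x": -412, "y": -503, "z": 15, "rz": -0.404, "fingers": 1},
    {"x": -412, "y": -503, "z": 15, "rz": -0.404, "fingers": 1},
    {"x": -412, "y": -503, "z": 15, "rz": -0.404, "fingers": 1},
    {"x": -412, "y": -503, "z": 15, "rz": -0.404, "fingers": 1},
    {"x": -412, "y": -503, "z": 15, "rz": -0.404, "fingers": 1},
    {"x": -412, "y": -503, "z": 15, "rz": -0.404, "fingers": 1},
    {"x": -412, "y": -503, "z": 15, "rz": -0.404, "fingers": 1},
    {"x": -412, "y": -503, "z": 15, "rz": -0.404, "fingers": 1},
    {"x": -412, "y": -503, "z": 15, "rz": -0.404, "fingers": 1},
  ],
)

```text
invalid input at $.moves[0]: expected keys x, y, z, rx, ry, rz, fingers
```

```bash
python3 -c "
from h import *
from cell import vision
import cv2
shift(box(-37,-42,210));shift(box(-37,-42,148))
s=vision.read_camera('scene')['image'][130:280,190:390,::-1]
cv2.imwrite('pics/a.png',cv2.resize(s,(800,600),interpolation=cv2.INTER_CUBIC))"
```

```text
to [0.437 0.005 0.21 ] shift [-412.2 -503.2   20.5] turn [-0.002 -0.    -0.404] | at [0.2098 0.6147 0.2295] F [ 1.1 -0.  -0.1] t 0.1
to [0.437 0.005 0.148] shift [-412.2 -503.1   82.5] turn [-0.002 -0.    -0.404] | at [0.2098 0.6147 0.2295] F [ 1.1 -0.  -0.1] t 0.1
```

View pics/a.png

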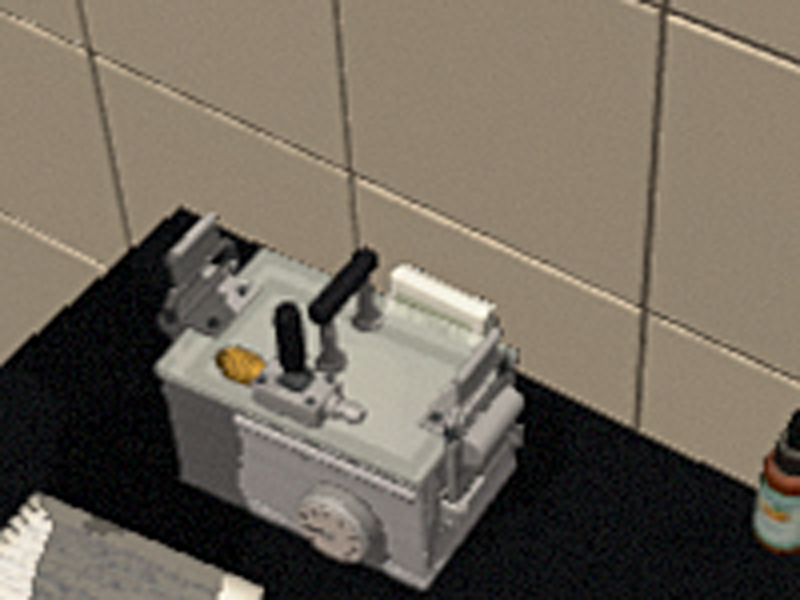

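The move was refused because all keys are needed. The picture shows the unchanged box: lever upright at about (290,340), handle at (345,285), silencer to the left at (240,365).

Request:
drive_tool(
  moves=[
    {"x": -412, "y": -503, "z": 15, "rx": 0, "ry": 0, "rz": -0.404, "fingers": 1},
    {"x": -412, "y": -503, "z": 15, "rx": 0, "ry": 0, "rz": -0.404, "fingers": 1},
    {"x": -412, "y": -503, "z": 15, "rx": 0, "ry": 0, "rz": -0.404, "fingers": 1},
    {"x": -412, "y": -503, "z": 15, "rx": 0, "ry": 0, "rz": -0.404, "fingers": 1},
    {"x": -412, "y": -503, "z": 15, "rx": 0, "ry": 0, "rz": -0.404, "fingers": 1},
    {"x": -412, "y": -503, "z": 15, "rx": 0, "ry": 0, "rz": -0.404, "fingers": 1},
    {"x": -412, "y": -503, "z": 15, "rx": 0, "ry": 0, "rz": -0.404, "fingers": 1},
    {"x": -412, "y": -503, "z": 15, "rx": 0, "ry": 0, "rz": -0.404, "fingers": 1},
    {"x": -412, "y": -503, "z": 15, "rx": 0, "ry": 0, "rz": -0.404, "fingers": 1},
    {"x": -412, "y": -503, "z": 15, "rx": 0, "ry": 0, "rz": -0.404, "fingers": 1},
    {"x": -412, "y": -503, "z": 15, "rx": 0, "ry": 0, "rz": -0.404, "fingers": 1},
    {"x": -412, "y": -503, "z": 15, "rx": 0, "ry": 0, "rz": -0.404, "fingers": 1},
    {"x": -412, "y": -503, "z": 15, "rx": 0, "ry": 0, "rz": -0.404, "fingers": 1},
    {"x": -412, "y": -503, "z": 15, "rx": 0, "ry": 0, "rz": -0.404, "fingers": 1},
    {"x": -412, "y": -503, "z": 15, "rx": 0, "ry": 0, "rz": -0.404, "fingers": 1},
    {"x": -412, "y": -503, "z": 15, "rx": 0, "ry": 0, "rz": -0.404, "fingers": 1},
  ],
)

```text
time_s: 2.15
tool_pos: [0.4373, 0.0066, 0.2155]
tool_rot: [180.0, 0.0, -175.6]
force: [-0.6, 0.2, 0.4]
grip_width: 0.0006
grasp_force: 0.0
```

```bash
python3 -c "
from h import *
from cell import vision
import cv2
shift(box(-37,-42,210));shift(box(-37,-42,148))
s=vision.read_camera('scene')['image'][130:280,190:390,::-1]
cv2.imwrite('pics/b.png',cv2.resize(s,(800,600),interpolation=cv2.INTER_CUBIC))"
```

```text
to [0.437 0.005 0.21 ] shift [-0.  -1.2  5.5] turn [0.    0.    0.001] | at [0.4373 0.0066 0.2155] F [-0.6  0.2  0.4] t 2.15
to [0.437 0.005 0.148] shift [-0.  -1.2 67.5] turn [0.    0.    0.001] | at [0.4373 0.0066 0.2155] F [-0.6  0.2  0.4] t 2.15
```

View pics/b.png

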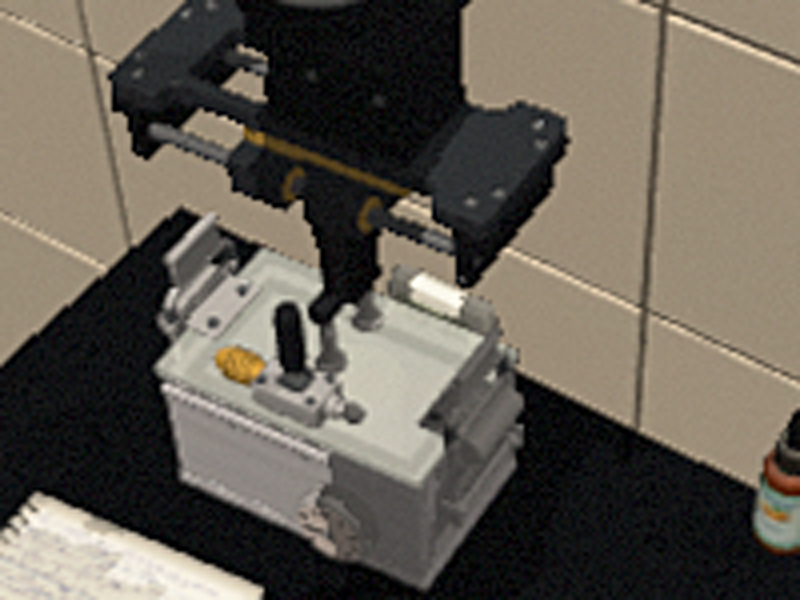

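The closed fingers hang right of the lever, at about (345,290), with the body well above the lid. I'll descend and start the push.

Request:
drive_tool(
  moves=[
    {"x": 0, "y": -1, "z": 40, "rx": 0, "ry": 0, "rz": 0, "fingers": 1},
    {"x": 0, "y": -1, "z": 67, "rx": 0, "ry": 0, "rz": 0, "fingers": 1},
    {"x": 0, "y": -1, "z": 67, "rx": 0, "ry": 0, "rz": 0, "fingers": 1},
    {"x": 0, "y": 10, "z": 67, "rx": 0, "ry": 0, "rz": 0, "fingers": 1},
    {"x": 0, "y": 18, "z": 67, "rx": 0, "ry": 0, "rz": 0, "fingers": 1},
    {"x": 0, "y": 25, "z": 67, "rx": 0, "ry": 0, "rz": 0, "fingers": 1},
    {"x": 0, "y": 32, "z": 67, "rx": 0, "ry": 0, "rz": 0, "fingers": 1},
    {"x": 0, "y": 36, "z": 67, "rx": 0, "ry": 0, "rz": 0, "fingers": 1},
    {"x": 0, "y": 36, "z": 67, "rx": 0, "ry": 0, "rz": 0, "fingers": 1},
  ],
)

```text
time_s: 3.32
tool_pos: [0.435, 0.042, 0.1487]
tool_rot: [-180.0, 0.0, -175.7]
force: [0.7, -1.6, 1.4]
grip_width: 0.0007
grasp_force: 0.6
```

```bash
python3 -c "
from h import *
from cell import vision
import cv2
shift(box(-37,0,148))
s=vision.read_camera('scene')['image'][170:260,230:350,::-1]
t=vision.read_camera('top')['image'][180:270,205:325,::-1]
f=lambda i:cv2.resize(i,(400,300),interpolation=cv2.INTER_CUBIC)
cv2.imwrite('pics/c.png',np.hstack([f(s),f(t)]))"
```

```text
to [0.434 0.047 0.148] shift [0.3 5.2 0.7] turn [-0.     0.001  0.   ] | at [0.435  0.042  0.1487] F [ 0.7 -1.6  1.4] t 3.33
```

View pics/c.png

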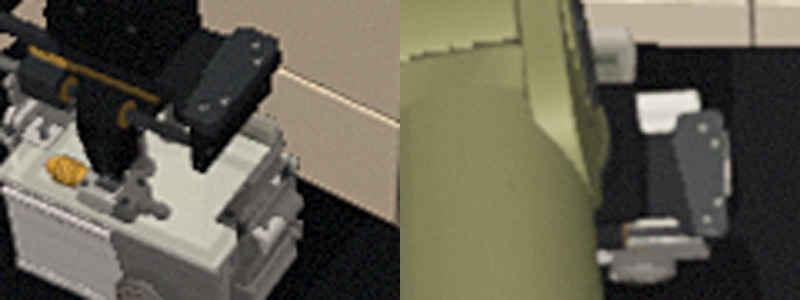

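The lever is hidden behind the fingers at about (115,150); the force suggests roughly 0.35 rad. I'll push a bit further.

Request:
drive_tool(
  moves=[
    {"x": 0, "y": 4, "z": 0, "rx": 0, "ry": 0, "rz": 0, "fingers": 1},
    {"x": 0, "y": 4, "z": 0, "rx": 0, "ry": 0, "rz": 0, "fingers": 1},
    {"x": 0, "y": 4, "z": 0, "rx": 0, "ry": 0, "rz": 0, "fingers": 1},
  ],
)

```text
time_s: 3.8
tool_pos: [0.4345, 0.0458, 0.1485]
tool_rot: [-180.0, 0.0, -175.7]
force: [0.6, -1.7, 0.3]
grip_width: 0.0003
grasp_force: 0.8
```

```bash
python3 -c "
from h import *
from cell import vision,sensors
import cv2
shift(box(-37,0,148))
for i in range(4):
  s=vision.read_camera('scene')['image']; print(sensors.get_obs()['force'].round(1))
cv2.imwrite('pics/d.png',cv2.resize(s[200:245,235:295,::-1],(800,600),interpolation=cv2.INTER_CUBIC))"
```

```text
to [0.434 0.047 0.148] shift [0.1 1.4 0.5] turn [-0.  0.  0.] | at [0.4345 0.0458 0.1485] F [ 0.6 -1.7  0.3] t 3.8
[ 0.7 -1.3  0.3]
[ 1.2 -1.6  0.1]
[ 1.9 -1.1  1.4]
[ 0.7 -1.5  0.4]
```

View pics/d.png

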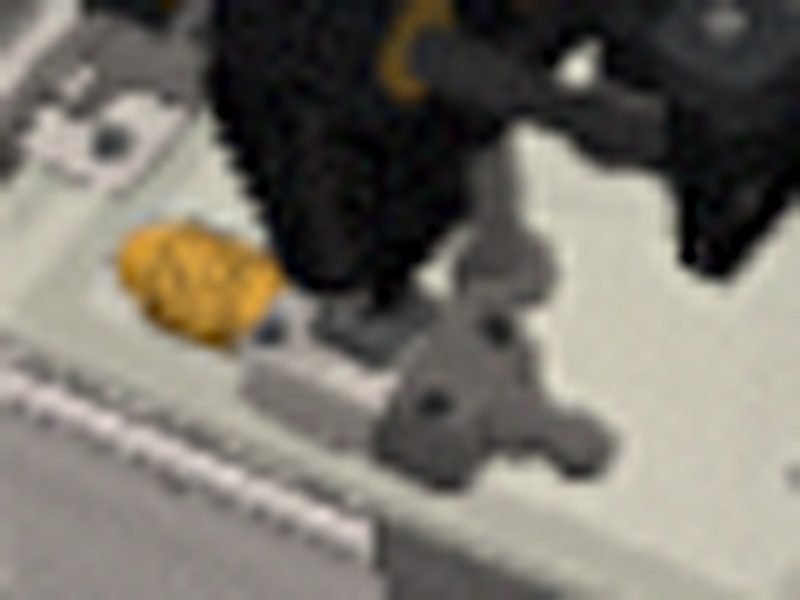

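The lever leans left behind the fingertips at about (330,250), but the force is only about 1.5 N, which suggests too little lean. I'll go on in small steps.

Request:
drive_tool(
  moves=[
    {"x": 0, "y": 4, "z": 0, "rx": 0, "ry": 0, "rz": 0, "fingers": 1},
    {"x": 0, "y": 6, "z": 0, "rx": 0, "ry": 0, "rz": 0, "fingers": 1},
    {"x": 0, "y": 6, "z": 0, "rx": 0, "ry": 0, "rz": 0, "fingers": 1},
    {"x": 0, "y": 6, "z": 0, "rx": 0, "ry": 0, "rz": 0, "fingers": 1},
  ],
)

```text
time_s: 4.5
tool_pos: [0.4337, 0.0519, 0.1485]
tool_rot: [-180.0, -0.0, -175.7]
force: [-0.0, -2.8, -0.1]
grip_width: 0.0002
grasp_force: 1.0
```

```bash
python3 -c "
from h import *
from cell import vision,sensors
shift(box(-37,0,148))
print(np.mean([(vision.read_camera('scene'),sensors.get_obs()['force'])[1] for i in range(8)],0))"
```

```text
to [0.434 0.047 0.148] shift [-0.2 -4.7  0.5] turn [-0.    -0.001  0.   ] | at [0.4337 0.0519 0.1485] F [-0.  -2.8 -0.1] t 4.5
[-0.32726341 -2.81666527 -0.48255683]
```

Request:
drive_tool(
  moves=[
    {"x": 0, "y": 1, "z": 0, "rx": 0, "ry": 0, "rz": 0, "fingers": 1},
    {"x": 0, "y": 1, "z": 0, "rx": 0, "ry": 0, "rz": 0, "fingers": 1},
    {"x": 0, "y": 1, "z": 0, "rx": 0, "ry": 0, "rz": 0, "fingers": 1},
    {"x": 0, "y": 1, "z": 0, "rx": 0, "ry": 0, "rz": 0, "fingers": 1},
    {"x": 0, "y": 1, "z": 0, "rx": 0, "ry": 0, "rz": 0, "fingers": 1},
    {"x": 0, "y": 1, "z": 0, "rx": 0, "ry": 0, "rz": 0, "fingers": 1},
    {"x": 0, "y": 1, "z": 0, "rx": 0, "ry": 0, "rz": 0, "fingers": 1},
    {"x": 0, "y": 1, "z": 0, "rx": 0, "ry": 0, "rz": 0, "fingers": 1},
    {"x": 0, "y": 1, "z": 0, "rx": 0, "ry": 0, "rz": 0, "fingers": 1},
    {"x": 0, "y": 1, "z": 0, "rx": 0, "ry": 0, "rz": 0, "fingers": 1},
    {"x": 0, "y": 1, "z": 0, "rx": 0, "ry": 0, "rz": 0, "fingers": 1},
    {"x": 0, "y": 1, "z": 0, "rx": 0, "ry": 0, "rz": 0, "fingers": 1},
    {"x": 0, "y": 1, "z": 0, "rx": 0, "ry": 0, "rz": 0, "fingers": 1},
    {"x": 0, "y": 1, "z": 0, "rx": 0, "ry": 0, "rz": 0, "fingers": 1},
  ],
)

```text
time_s: 6.65
tool_pos: [0.4339, 0.053, 0.1486]
tool_rot: [180.0, 0.0, -175.7]
force: [0.7, -2.9, -0.8]
grip_width: -0.0
grasp_force: 1.1
```

Request:
drive_tool(
  moves=[
    {"x": 0, "y": -10, "z": 0, "rx": 0, "ry": 0, "rz": 0, "fingers": 1},
    {"x": 0, "y": -20, "z": 0, "rx": 0, "ry": 0, "rz": 0, "fingers": 1},
    {"x": 0, "y": -30, "z": 0, "rx": 0, "ry": 0, "rz": 0, "fingers": 1},
    {"x": 0, "y": -45, "z": 0, "rx": 0, "ry": 0, "rz": 0, "fingers": 1},
    {"x": 0, "y": -45, "z": 0, "rx": 0, "ry": 0, "rz": 0, "fingers": 1},
  ],
)

```text
time_s: 7.28
tool_pos: [0.4374, 0.0067, 0.1486]
tool_rot: [180.0, 0.0, -175.8]
force: [-0.7, -0.1, 0.6]
grip_width: 0.0006
grasp_force: 0.0
```

```bash
python3 -c "
from h import *
shift(box(0,-44,148));shift(box(0,-44,129.5));shift(box(0,-139,129.5))"
```

```text
to [0.474 0.006 0.148] shift [-37.   -3.3   0.6] turn [ 0.     0.    -0.002] | at [0.4374 0.0067 0.1486] F [-0.7 -0.1  0.6] t 7.28
to [0.474 0.006 0.13 ] shift [-37.   -3.3  19.1] turn [ 0.     0.    -0.002] | at [0.4374 0.0067 0.1486] F [-0.7 -0.1  0.6] t 7.28
to [ 0.482 -0.089  0.13 ] shift [-37.2 -98.3  19.1] turn [ 0.     0.    -0.002] | at [0.4374 0.0067 0.1486] F [-0.7 -0.1  0.6] t 7.28
```

Request:
drive_tool(
  moves=[
    {"x": -37, "y": -3, "z": 0, "rx": 0, "ry": 0, "rz": 0, "fingers": 1},
    {"x": -37, "y": -3, "z": 0, "rx": 0, "ry": 0, "rz": 0, "fingers": 1},
    {"x": -37, "y": -3, "z": 19, "rx": 0, "ry": 0, "rz": 0, "fingers": 1},
    {"x": -37, "y": -3, "z": 19, "rx": 0, "ry": 0, "rz": 0, "fingers": 1},
    {"x": -37, "y": -14, "z": 19, "rx": 0, "ry": 0, "rz": 0, "fingers": 1},
    {"x": -37, "y": -25, "z": 19, "rx": 0, "ry": 0, "rz": 0, "fingers": 1},
    {"x": -37, "y": -35, "z": 19, "rx": 0, "ry": 0, "rz": 0, "fingers": 1},
    {"x": -37, "y": -45, "z": 19, "rx": 0, "ry": 0, "rz": 0, "fingers": 1},
    {"x": -37, "y": -55, "z": 19, "rx": 0, "ry": 0, "rz": 0, "fingers": 1},
    {"x": -37, "y": -65, "z": 19, "rx": 0, "ry": 0, "rz": 0, "fingers": 1},
    {"x": -37, "y": -75, "z": 19, "rx": 0, "ry": 0, "rz": 0, "fingers": 1},
    {"x": -37, "y": -85, "z": 19, "rx": 0, "ry": 0, "rz": 0, "fingers": 1},
    {"x": -37, "y": -95, "z": 19, "rx": 0, "ry": 0, "rz": 0, "fingers": 1},
    {"x": -37, "y": -104, "z": 19, "rx": 0, "ry": 0, "rz": 0, "fingers": 1},
    {"x": -37, "y": -104, "z": 19, "rx": 0, "ry": 0, "rz": 0, "fingers": 1},
    {"x": -37, "y": -104, "z": 19, "rx": 0, "ry": 0, "rz": 0, "fingers": 1},
  ],
)

```text
time_s: 9.28
tool_pos: [0.482, -0.0925, 0.1295]
tool_rot: [180.0, -0.0, -175.7]
force: [-0.9, -0.3, -0.3]
grip_width: 0.0007
grasp_force: 0.0
```

```bash
python3 -c "
from h import *
shift(box(0,-130,195));shift(box(0,44,195));shift(box(0,44,129.5));shift(box(0,144,129.5))
from cell import vision
import cv2
s=vision.read_camera('scene')['image'][160:310,200:400,::-1]
cv2.imwrite('pics/e.png',cv2.resize(s,(600,450),interpolation=cv2.INTER_CUBIC))"
```

```text
to [ 0.481 -0.08   0.195] shift [  0.1  12.9 -65.5] turn [ 0. -0.  0.] | at [ 0.482  -0.0925  0.1295] F [-0.9 -0.3 -0.3] t 9.28
to [0.468 0.094 0.195] shift [  0.  186.9 -65.4] turn [ 0. -0.  0.] | at [ 0.482  -0.0925  0.1295] F [-0.9 -0.3 -0.3] t 9.28
to [0.468 0.094 0.13 ] shift [0.000e+00 1.869e+02 1.000e-01] turn [ 0. -0.  0.] | at [ 0.482  -0.0925  0.1295] F [-0.9 -0.3 -0.3] t 9.28
to [0.46  0.194 0.13 ] shift [-0.000e+00  2.869e+02  1.000e-01] turn [ 0. -0.  0.] | at [ 0.482  -0.0925  0.1295] F [-0.9 -0.3 -0.3] t 9.28
```

View pics/e.png

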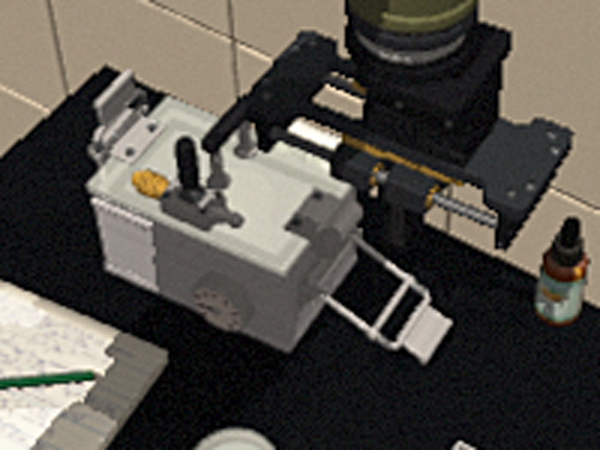

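The right clip lies open at about (410,320), the lever is back upright at (190,165) and the lid is on. The left clip is next.

Request:
drive_tool(
  moves=[
    {"x": 0, "y": 0, "z": -62, "rx": 0, "ry": 0, "rz": 0, "fingers": 1},
    {"x": 0, "y": 40, "z": -62, "rx": 0, "ry": 0, "rz": 0, "fingers": 1},
    {"x": 0, "y": 95, "z": -62, "rx": 0, "ry": 0, "rz": 0, "fingers": 1},
    {"x": 0, "y": 150, "z": -62, "rx": 0, "ry": 0, "rz": 0, "fingers": 1},
    {"x": 0, "y": 187, "z": -62, "rx": 0, "ry": 0, "rz": 0, "fingers": 1},
    {"x": 0, "y": 187, "z": -62, "rx": 0, "ry": 0, "rz": 0, "fingers": 1},
    {"x": 0, "y": 187, "z": -30, "rx": 0, "ry": 0, "rz": 0, "fingers": 1},
    {"x": 0, "y": 187, "z": 0, "rx": 0, "ry": 0, "rz": 0, "fingers": 1},
    {"x": 0, "y": 187, "z": 0, "rx": 0, "ry": 0, "rz": 0, "fingers": 1},
    {"x": 0, "y": 200, "z": 0, "rx": 0, "ry": 0, "rz": 0, "fingers": 1},
    {"x": 0, "y": 212, "z": 0, "rx": 0, "ry": 0, "rz": 0, "fingers": 1},
    {"x": 0, "y": 223, "z": 0, "rx": 0, "ry": 0, "rz": 0, "fingers": 1},
    {"x": 0, "y": 234, "z": 0, "rx": 0, "ry": 0, "rz": 0, "fingers": 1},
    {"x": 0, "y": 245, "z": 0, "rx": 0, "ry": 0, "rz": 0, "fingers": 1},
    {"x": 0, "y": 256, "z": 0, "rx": 0, "ry": 0, "rz": 0, "fingers": 1},
    {"x": 0, "y": 267, "z": 0, "rx": 0, "ry": 0, "rz": 0, "fingers": 1},
    {"x": 0, "y": 278, "z": 0, "rx": 0, "ry": 0, "rz": 0, "fingers": 1},
    {"x": 0, "y": 289, "z": 0, "rx": 0, "ry": 0, "rz": 0, "fingers": 1},
    {"x": 0, "y": 289, "z": 0, "rx": 0, "ry": 0, "rz": 0, "fingers": 1},
    {"x": 0, "y": 289, "z": 0, "rx": 0, "ry": 0, "rz": 0, "fingers": 1},
  ],
)

```text
time_s: 11.82
tool_pos: [0.4603, 0.195, 0.1295]
tool_rot: [-180.0, -0.0, -175.7]
force: [0.1, -0.4, -0.2]
grip_width: 0.0005
grasp_force: 0.0
```

```bash
python3 -c "
from h import *
shift(box(12,0,220));shift(box(12,0,131))
from cell import vision
import cv2
s=vision.read_camera('scene')['image'][160:310,180:380,::-1]
cv2.imwrite('pics/f.png',cv2.resize(s,(600,450),interpolation=cv2.INTER_CUBIC))"
```

```text
to [0.483 0.051 0.22 ] shift [ -12.  -145.4  -90.4] turn [-0. -0. -0.] | at [0.4603 0.195  0.1295] F [ 0.1 -0.4 -0.2] t 11.82
to [0.483 0.051 0.131] shift [ -12.  -145.4   -1.4] turn [-0. -0. -0.] | at [0.4603 0.195  0.1295] F [ 0.1 -0.4 -0.2] t 11.82
```

View pics/f.png

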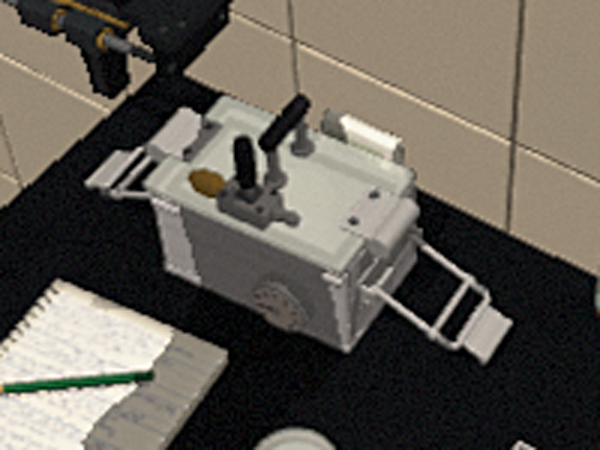

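Both clips are open, the left one at about (125,170), with the lid seated and the lever upright at (245,160). I'll grasp the handle.

Request:
drive_tool(
  moves=[
    {"x": 0, "y": 0, "z": -60, "rx": 0, "ry": 0, "rz": 0, "fingers": -1},
    {"x": -12, "y": -40, "z": -90, "rx": 0, "ry": 0, "rz": 0, "fingers": -1},
    {"x": -12, "y": -95, "z": -90, "rx": 0, "ry": 0, "rz": 0, "fingers": -1},
    {"x": -12, "y": -145, "z": -90, "rx": 0, "ry": 0, "rz": 0, "fingers": -1},
    {"x": -12, "y": -145, "z": -90, "rx": 0, "ry": 0, "rz": 0, "fingers": -1},
    {"x": -12, "y": -145, "z": -40, "rx": 0, "ry": 0, "rz": 0, "fingers": -1},
    {"x": -12, "y": -145, "z": -2, "rx": 0, "ry": 0, "rz": 0, "fingers": -1},
    {"x": -12, "y": -145, "z": -2, "rx": 0, "ry": 0, "rz": 0, "fingers": -1},
    {"x": -12, "y": -145, "z": -2, "rx": 0, "ry": 0, "rz": 0, "fingers": 0.6},
    {"x": -12, "y": -145, "z": -2, "rx": 0, "ry": 0, "rz": 0, "fingers": 1},
    {"x": -12, "y": -145, "z": -2, "rx": 0, "ry": 0, "rz": 0, "fingers": 1},
    {"x": -12, "y": -145, "z": -2, "rx": 0, "ry": 0, "rz": 0, "fingers": 1},
    {"x": -12, "y": -145, "z": -2, "rx": 0, "ry": 0, "rz": 0, "fingers": 1},
    {"x": -12, "y": -145, "z": -2, "rx": 0, "ry": 0, "rz": 0, "fingers": 1},
  ],
  force=50,
)

```text
time_s: 13.62
tool_pos: [0.4831, 0.0517, 0.1316]
tool_rot: [180.0, 0.0, -175.7]
force: [0.2, 0.6, 0.1]
grip_width: 0.0285
grasp_force: 0.0
```

```bash
python3 -c "
from h import *
shift(box(12,0,230))
from cell import sensors; o=sensors.get_obs(); print(o['grip_width'],o['grasp_force'])"
```

```text
to [0.483 0.051 0.23 ] shift [  0.   -0.8 -98.4] turn [0. 0. 0.] | at [0.4831 0.0517 0.1316] F [0.2 0.6 0.1] t 13.62
0.028488685640437474 0.0
```

Still closing. I'll let it finish, then lift.

Request:
drive_tool(
  moves=[
    {"x": 0, "y": 0, "z": 0, "rx": 0, "ry": 0, "rz": 0, "fingers": 1},
    {"x": 0, "y": 0, "z": 0, "rx": 0, "ry": 0, "rz": 0, "fingers": 1},
    {"x": 0, "y": 0, "z": 0, "rx": 0, "ry": 0, "rz": 0, "fingers": 1},
    {"x": 0, "y": 0, "z": 0, "rx": 0, "ry": 0, "rz": 0, "fingers": 1},
    {"x": 0, "y": 0, "z": 0, "rx": 0, "ry": 0, "rz": 0, "fingers": 1},
  ],
)

```text
time_s: 14.25
tool_pos: [0.4831, 0.0517, 0.1315]
tool_rot: [180.0, -0.0, -175.7]
force: [-0.5, 1.8, 0.1]
grip_width: 0.0128
grasp_force: 50.0
```

Request:
drive_tool(
  moves=[
    {"x": 0, "y": 0, "z": -10, "rx": 0, "ry": 0, "rz": 0, "fingers": 1},
    {"x": 0, "y": 0, "z": -25, "rx": 0, "ry": 0, "rz": 0, "fingers": 1},
    {"x": 0, "y": 0, "z": -50, "rx": 0, "ry": 0, "rz": 0, "fingers": 1},
    {"x": 0, "y": 0, "z": -80, "rx": 0, "ry": 0, "rz": 0, "fingers": 1},
    {"x": 0, "y": 0, "z": -80, "rx": 0, "ry": 0, "rz": 0, "fingers": 1},
  ],
)

```text
time_s: 14.88
tool_pos: [0.4851, 0.0517, 0.2145]
tool_rot: [179.9, 0.3, -175.7]
force: [0.7, -1.0, -3.9]
grip_width: 0.0125
grasp_force: 50.0
```

```bash
python3 -c "
from h import *
shift([.497,-.255,.21],180);shift([.497,-.255,.0475],180)"
```

```text
to [ 0.497 -0.255  0.21 ] shift [  11.1 -306.7    4. ] turn [0.002 0.006 0.075] | at [0.4851 0.0517 0.2145] F [ 0.7 -1.  -3.9] t 14.88
to [ 0.497 -0.255  0.048] shift [  12.  -306.9  166.5] turn [0.002 0.006 0.075] | at [0.4851 0.0517 0.2145] F [ 0.7 -1.  -3.9] t 14.88
```

Request:
drive_tool(
  moves=[
    {"x": 1, "y": -25, "z": 0, "rx": 0, "ry": 0, "rz": 0.01, "fingers": 1},
    {"x": 2, "y": -65, "z": 0, "rx": 0, "ry": 0, "rz": 0.02, "fingers": 1},
    {"x": 4, "y": -110, "z": 0, "rx": 0, "ry": 0, "rz": 0.03, "fingers": 1},
    {"x": 5, "y": -155, "z": 0, "rx": 0, "ry": 0, "rz": 0.04, "fingers": 1},
    {"x": 6, "y": -200, "z": 0, "rx": 0, "ry": 0, "rz": 0.05, "fingers": 1},
    {"x": 7, "y": -245, "z": 0, "rx": 0, "ry": 0, "rz": 0.06, "fingers": 1},
    {"x": 8, "y": -285, "z": 0, "rx": 0, "ry": 0, "rz": 0.075, "fingers": 1},
    {"x": 9, "y": -307, "z": 0, "rx": 0, "ry": 0, "rz": 0.075, "fingers": 1},
    {"x": 9, "y": -307, "z": 0, "rx": 0, "ry": 0, "rz": 0.075, "fingers": 1},
    {"x": 9, "y": -307, "z": 0, "rx": 0, "ry": 0, "rz": 0.075, "fingers": 1},
    {"x": 9, "y": -307, "z": 0, "rx": 0, "ry": 0, "rz": 0.075, "fingers": 1},
  ],
)

```text
time_s: 16.25
tool_pos: [0.4975, -0.2535, 0.2112]
tool_rot: [179.9, -0.0, -179.9]
force: [0.1, 0.1, -3.1]
grip_width: 0.0126
grasp_force: 50.0
```

```bash
python3 -c "
from h import *
shift([.497,-.255,.0475],180)
from cell import vision
import cv2
for n in('scene','top'):
  c=vision.read_camera(n); pickle.dump(c,open(n+'L.pkl','wb'))"
```

```text
to [ 0.497 -0.255  0.048] shift [  0.5  -1.7 163.7] turn [ 0.001 -0.     0.002] | at [ 0.4975 -0.2535  0.2112] F [ 0.1  0.1 -3.1] t 16.25
```

Request:
drive_tool(
  moves=[
    {"x": 0, "y": -1, "z": 40, "rx": 0, "ry": 0, "rz": 0, "fingers": 1},
    {"x": 0, "y": -1, "z": 85, "rx": 0, "ry": 0, "rz": 0, "fingers": 1},
    {"x": 0, "y": -1, "z": 125, "rx": 0, "ry": 0, "rz": 0, "fingers": 1},
    {"x": 0, "y": -1, "z": 150, "rx": 0, "ry": 0, "rz": 0, "fingers": 1},
    {"x": 0, "y": -1, "z": 157, "rx": 0, "ry": 0, "rz": 0, "fingers": 1},
    {"x": 0, "y": -1, "z": 160, "rx": 0, "ry": 0, "rz": 0, "fingers": 1},
    {"x": 0, "y": -1, "z": 162, "rx": 0, "ry": 0, "rz": 0, "fingers": 1},
    {"x": 0, "y": -1, "z": 163, "rx": 0, "ry": 0, "rz": 0, "fingers": 1},
    {"x": 0, "y": -1, "z": 163, "rx": 0, "ry": 0, "rz": 0, "fingers": 1},
  ],
)

```text
time_s: 17.48
tool_pos: [0.4976, -0.2562, 0.049]
tool_rot: [180.0, 0.1, -180.0]
force: [-0.7, 0.9, -2.5]
grip_width: 0.0127
grasp_force: 50.0
```

Request:
drive_tool(
  moves=[
    {"x": 0, "y": 0, "z": 1.5, "rx": 0, "ry": 0, "rz": 0, "fingers": 1},
    {"x": 0, "y": 0, "z": 1.5, "rx": 0, "ry": 0, "rz": 0, "fingers": 1},
    {"x": 0, "y": 0, "z": 1.5, "rx": 0, "ry": 0, "rz": 0, "fingers": 1},
  ],
)

```text
time_s: 17.85
tool_pos: [0.4978, -0.2563, 0.0475]
tool_rot: [-180.0, 0.1, -180.0]
force: [1.0, -0.6, 0.7]
grip_width: 0.0123
grasp_force: 50.0
```

Request:
drive_tool(
  moves=[
    {"x": 0, "y": 0, "z": 0, "rx": 0, "ry": 0, "rz": 0, "fingers": -1},
    {"x": 0, "y": 0, "z": 0, "rx": 0, "ry": 0, "rz": 0, "fingers": -1},
    {"x": 0, "y": 0, "z": 0, "rx": 0, "ry": 0, "rz": 0, "fingers": -1},
    {"x": 0, "y": 0, "z": 0, "rx": 0, "ry": 0, "rz": 0, "fingers": -1},
    {"x": 0, "y": 0, "z": -20, "rx": 0, "ry": 0, "rz": 0, "fingers": -1},
    {"x": 0, "y": 0, "z": -70, "rx": 0, "ry": 0, "rz": 0, "fingers": -1},
    {"x": 0, "y": 0, "z": -130, "rx": 0, "ry": 0, "rz": 0, "fingers": -1},
    {"x": 0, "y": 0, "z": -160, "rx": 0, "ry": 0, "rz": 0, "fingers": -1},
    {"x": 0, "y": 0, "z": -160, "rx": 0, "ry": 0, "rz": 0, "fingers": -1},
  ],
)

```text
time_s: 18.98
tool_pos: [0.4988, -0.2574, 0.2111]
tool_rot: [-179.9, 0.4, 180.0]
force: [0.3, -0.6, -0.4]
grip_width: 0.0858
grasp_force: 0.0
```

```bash
python3 -c "
from h import *
from cell import vision
import cv2
ims=[]
for n,x,y in(('scene',220,180),('top',205,180)):
  c=vision.read_camera(n); pickle.dump(c,open(n+'B.pkl','wb')); ims.append(cv2.resize(c['image'][y:y+90,x:x+120,::-1],(400,300),interpolation=cv2.INTER_CUBIC))
  ims.append(cv2.resize(c['image'][200:410,280:560] if n=='scene' else c['image'][190:310,330:490],(400,300),interpolation=cv2.INTER_CUBIC)[:,:,::-1])
cv2.imwrite('pics/g.png',np.vstack([np.hstack(ims[::2]),np.hstack(ims[1::2])]))
shift([.471,.05,.21],184.3)"
```

```text
to [0.471 0.05  0.21 ] shift [ 26.1 306.1  -2.4] turn [ 0.     0.001 -0.075] | at [ 0.4971 -0.2561  0.2074] F [ 0.1  0.  -0.1] t 19.07
```

View pics/g.png

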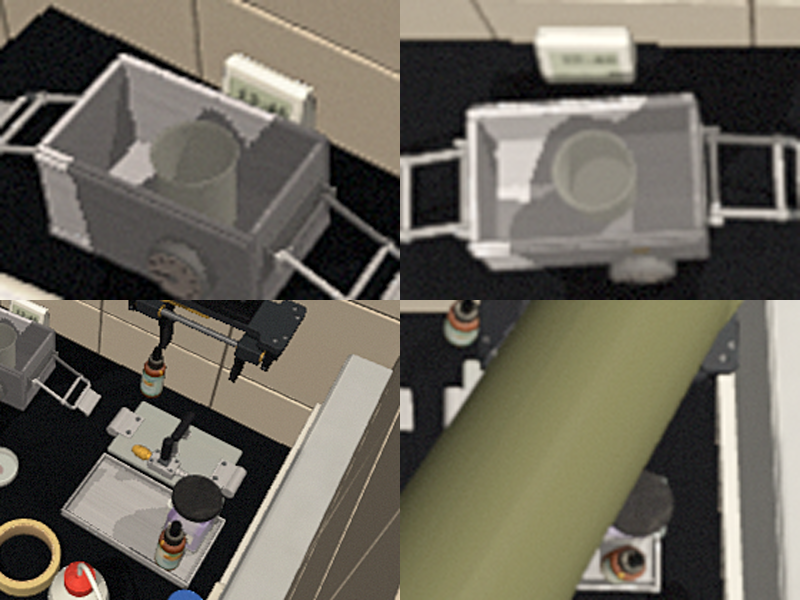

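The beaker rim is centred at about (194,150) in the scene crop and (594,171) in the top crop. The lid lies flat behind the tray, lever upright, and the other objects are undisturbed.

```bash
python3 -c "
from h import *
s,t=load()
a=(220+194/3.3333,180+150/3.3333);b=(205+194/3.3333,180+171/3.3333)
print(tri(s,a,t,b),plane(t,*b,.079),plane(s,*a,.079))
for u in(552,636): print(plane(t,205+(u-400)/3.3333,b[1],.079))
for P in ((465,107),(700,97),(708,240),(465,248)): print('rim',plane(t,205+(P[0]-400)/3.3333,180+P[1]/3.3333,.09))
"
```

```text
(array([0.47570205, 0.04408699, 0.08055725]), np.float64(0.001996922023523871)) [0.47532735 0.04500202 0.079     ] [0.47751238 0.04432903 0.079     ]
[0.47460242 0.07442515 0.079     ]
[0.47605221 0.01558135 0.079     ]
rim [0.51650984 0.13600303 0.09      ]
rim [ 0.52776236 -0.02803587  0.09      ]
rim [ 0.42653874 -0.03708375  0.09      ]
rim [0.41686158 0.12943138 0.09      ]
```

Request:
drive_tool(
  moves=[
    {"x": 4, "y": 50, "z": 0, "rx": 0, "ry": 0, "rz": -0.02, "fingers": -1},
    {"x": 8, "y": 110, "z": 0, "rx": 0, "ry": 0, "rz": -0.04, "fingers": -1},
    {"x": 12, "y": 170, "z": 0, "rx": 0, "ry": 0, "rz": -0.06, "fingers": -1},
    {"x": 16, "y": 230, "z": 0, "rx": 0, "ry": 0, "rz": -0.075, "fingers": -1},
    {"x": 20, "y": 285, "z": 0, "rx": 0, "ry": 0, "rz": -0.075, "fingers": -1},
    {"x": 21, "y": 300.5, "z": 0, "rx": 0, "ry": 0, "rz": -0.075, "fingers": -1},
    {"x": 21, "y": 300.5, "z": 0, "rx": 0, "ry": 0, "rz": -0.075, "fingers": -1},
    {"x": 21, "y": 300.5, "z": 0, "rx": 0, "ry": 0, "rz": -0.075, "fingers": -1},
    {"x": 21, "y": 300.5, "z": 0, "rx": 0, "ry": 0, "rz": -0.075, "fingers": -1},
  ],
)

```text
time_s: 20.2
tool_pos: [0.4763, 0.0424, 0.207]
tool_rot: [-180.0, -0.0, -175.9]
force: [0.3, -0.1, 0.6]
grip_width: 0.0874
grasp_force: 0.0
```

```bash
python3 -c "
from h import *
shift([.476,.0445,.051],184.3)"
```

```text
to [0.476 0.044 0.051] shift [1.00e-01 2.10e+00 1.56e+02] turn [-0.    -0.    -0.003] | at [0.4763 0.0424 0.207 ] F [ 0.3 -0.1  0.6] t 20.2
```

Request:
drive_tool(
  moves=[
    {"x": 0, "y": 1.5, "z": 40, "rx": 0, "ry": 0, "rz": 0, "fingers": -1},
    {"x": 0, "y": 1.5, "z": 85, "rx": 0, "ry": 0, "rz": 0, "fingers": -1},
    {"x": 0, "y": 1.5, "z": 115, "rx": 0, "ry": 0, "rz": 0, "fingers": -1},
    {"x": 0, "y": 1.5, "z": 140, "rx": 0, "ry": 0, "rz": 0, "fingers": -1},
    {"x": 0, "y": 1.5, "z": 156, "rx": 0, "ry": 0, "rz": 0, "fingers": -1},
    {"x": 0, "y": 1.5, "z": 156, "rx": 0, "ry": 0, "rz": 0, "fingers": -1},
    {"x": 0, "y": 1.5, "z": 156, "rx": 0, "ry": 0, "rz": 0, "fingers": 1},
    {"x": 0, "y": 1.5, "z": 156, "rx": 0, "ry": 0, "rz": 0, "fingers": 1},
    {"x": 0, "y": 1.5, "z": 156, "rx": 0, "ry": 0, "rz": 0, "fingers": 1},
    {"x": 0, "y": 1.5, "z": 156, "rx": 0, "ry": 0, "rz": 0, "fingers": 1},
    {"x": 0, "y": 1.5, "z": 156, "rx": 0, "ry": 0, "rz": 0, "fingers": 1},
    {"x": 0, "y": 1.5, "z": 156, "rx": 0, "ry": 0, "rz": 0, "fingers": 1},
  ],
  force=15,
)

```text
time_s: 21.7
tool_pos: [0.4764, 0.0461, 0.0513]
tool_rot: [180.0, 0.0, -175.7]
force: [-0.9, 0.1, 2.2]
grip_width: 0.0547
grasp_force: 14.9
```

Request:
drive_tool(
  moves=[
    {"x": 0, "y": 0, "z": -10, "rx": 0, "ry": 0, "rz": 0, "fingers": 1},
    {"x": 0, "y": 0, "z": -30, "rx": 0, "ry": 0, "rz": 0, "fingers": 1},
    {"x": 0, "y": 0, "z": -60, "rx": 0, "ry": 0, "rz": 0, "fingers": 1},
    {"x": 0, "y": 0, "z": -95, "rx": 0, "ry": 0, "rz": 0, "fingers": 1},
    {"x": 0, "y": 0, "z": -120, "rx": 0, "ry": 0, "rz": 0, "fingers": 1},
    {"x": 0, "y": 0, "z": -130, "rx": 0, "ry": 0, "rz": 0, "fingers": 1},
    {"x": 0, "y": 0, "z": -130, "rx": 0, "ry": 0, "rz": 0, "fingers": 1},
    {"x": 0, "y": 0, "z": -130, "rx": 0, "ry": 0, "rz": 0, "fingers": 1},
  ],
)

```text
time_s: 22.7
tool_pos: [0.4753, 0.0457, 0.1799]
tool_rot: [-180.0, -0.1, -175.7]
force: [-0.5, -0.6, -0.6]
grip_width: 0.0544
grasp_force: 14.9
```

```bash
python3 -c "
from h import *
shift([.376,-.218,.181],90)"
```

```text
to [ 0.376 -0.218  0.181] shift [ 118.8 -255.5   -0.7] turn [-2.000e-03 -1.000e-03  1.646e+00] | at [0.4753 0.0457 0.1799] F [-0.5 -0.6 -0.6] t 22.7
```

Request:
drive_tool(
  moves=[
    {"x": 4, "y": -25, "z": 0, "rx": 0, "ry": 0, "rz": 0.12, "fingers": 1},
    {"x": 10, "y": -55, "z": 0, "rx": 0, "ry": 0, "rz": 0.27, "fingers": 1},
    {"x": 20, "y": -90, "z": 0, "rx": 0, "ry": 0, "rz": 0.42, "fingers": 1},
    {"x": 35, "y": -125, "z": 0, "rx": 0, "ry": 0, "rz": 0.57, "fingers": 1},
    {"x": 50, "y": -160, "z": 0, "rx": 0, "ry": 0, "rz": 0.72, "fingers": 1},
    {"x": 68, "y": -195, "z": 0, "rx": 0, "ry": 0, "rz": 0.87, "fingers": 1},
    {"x": 88, "y": -225, "z": 0, "rx": 0, "ry": 0, "rz": 1.02, "fingers": 1},
    {"x": 106, "y": -245, "z": 0, "rx": 0, "ry": 0, "rz": 1.17, "fingers": 1},
    {"x": 116, "y": -253, "z": 0, "rx": 0, "ry": 0, "rz": 1.32, "fingers": 1},
    {"x": 118, "y": -255, "z": 0, "rx": 0, "ry": 0, "rz": 1.47, "fingers": 1},
    {"x": 118, "y": -255, "z": 0, "rx": 0, "ry": 0, "rz": 1.6, "fingers": 1},
    {"x": 118, "y": -255, "z": 0, "rx": 0, "ry": 0, "rz": 1.645, "fingers": 1},
    {"x": 118, "y": -255, "z": 0, "rx": 0, "ry": 0, "rz": 1.645, "fingers": 1},
    {"x": 118, "y": -255, "z": 0, "rx": 0, "ry": 0, "rz": 1.645, "fingers": 1},
  ],
)

```text
time_s: 24.45
tool_pos: [0.3772, -0.2172, 0.1805]
tool_rot: [-179.9, -0.0, 90.1]
force: [0.4, 0.4, 0.4]
grip_width: 0.0548
grasp_force: 14.9
```

```bash
python3 -c "
from h import *
shift([.376,-.218,.0445],90)"
```

```text
to [ 0.376 -0.218  0.044] shift [ -0.8  -1.1 136. ] turn [-0.001 -0.     0.002] | at [ 0.3772 -0.2172  0.1805] F [0.4 0.4 0.4] t 24.45
```

Request:
drive_tool(
  moves=[
    {"x": 0, "y": 0, "z": 30, "rx": 0, "ry": 0, "rz": 0, "fingers": 1},
    {"x": 0, "y": 0, "z": 70, "rx": 0, "ry": 0, "rz": 0, "fingers": 1},
    {"x": 0, "y": 0, "z": 105, "rx": 0, "ry": 0, "rz": 0, "fingers": 1},
    {"x": 0, "y": 0, "z": 123, "rx": 0, "ry": 0, "rz": 0, "fingers": 1},
    {"x": 0, "y": 0, "z": 130, "rx": 0, "ry": 0, "rz": 0, "fingers": 1},
    {"x": 0, "y": 0, "z": 133, "rx": 0, "ry": 0, "rz": 0, "fingers": 1},
    {"x": 0, "y": 0, "z": 135, "rx": 0, "ry": 0, "rz": 0, "fingers": 1},
    {"x": 0, "y": 0, "z": 135, "rx": 0, "ry": 0, "rz": 0, "fingers": 1},
    {"x": 0, "y": 0, "z": 135, "rx": 0, "ry": 0, "rz": 0, "fingers": 1},
  ],
)

```text
time_s: 25.58
tool_pos: [0.3779, -0.2174, 0.0465]
tool_rot: [179.9, -0.0, 90.1]
force: [-0.4, 0.6, -1.1]
grip_width: 0.0548
grasp_force: 14.9
```

Request:
drive_tool(
  moves=[
    {"x": 0, "y": 0, "z": 1, "rx": 0, "ry": 0, "rz": 0, "fingers": 1},
    {"x": 0, "y": 0, "z": 2, "rx": 0, "ry": 0, "rz": 0, "fingers": 1},
    {"x": 0, "y": 0, "z": 2, "rx": 0, "ry": 0, "rz": 0, "fingers": 1},
    {"x": 0, "y": 0, "z": 2, "rx": 0, "ry": 0, "rz": 0, "fingers": 1},
  ],
)

```text
time_s: 26.08
tool_pos: [0.3778, -0.2174, 0.0443]
tool_rot: [180.0, -0.0, 90.1]
force: [-0.9, 0.6, 3.6]
grip_width: 0.0546
grasp_force: 15.1
```

Contact (3.6 N). I'll release and rise.

Request:
drive_tool(
  moves=[
    {"x": 0, "y": 0, "z": 0, "rx": 0, "ry": 0, "rz": 0, "fingers": 0.1},
    {"x": 0, "y": 0, "z": 0, "rx": 0, "ry": 0, "rz": 0, "fingers": -1},
    {"x": 0, "y": 0, "z": 0, "rx": 0, "ry": 0, "rz": 0, "fingers": -1},
    {"x": 0, "y": 0, "z": 0, "rx": 0, "ry": 0, "rz": 0, "fingers": -1},
    {"x": 0, "y": 0, "z": 0, "rx": 0, "ry": 0, "rz": 0, "fingers": -1},
    {"x": 0, "y": 0, "z": -20, "rx": 0, "ry": 0, "rz": 0, "fingers": -1},
    {"x": 0, "y": 0, "z": -60, "rx": 0, "ry": 0, "rz": 0, "fingers": -1},
    {"x": 0, "y": 0, "z": -110, "rx": 0, "ry": 0, "rz": 0, "fingers": -1},
    {"x": 0, "y": 0, "z": -160, "rx": 0, "ry": 0, "rz": 0, "fingers": -1},
    {"x": 0, "y": 0, "z": -190, "rx": 0, "ry": 0, "rz": 0, "fingers": -1},
    {"x": 0, "y": 0, "z": -190, "rx": 0, "ry": 0, "rz": 0, "fingers": -1},
    {"x": 0, "y": 0, "z": -190, "rx": 0, "ry": 0, "rz": 0, "fingers": -1},
    {"x": 0, "y": 0, "z": -190, "rx": 0, "ry": 0, "rz": 0, "fingers": -1},
  ],
)

```text
time_s: 27.7
tool_pos: [0.3767, -0.217, 0.2327]
tool_rot: [-179.9, -0.0, 90.1]
force: [0.3, 0.8, 0.2]
grip_width: 0.0868
grasp_force: 0.0
```

```bash
python3 -c "
from h import *
from cell import vision
import cv2
c=vision.read_camera('scene'); im=c['image'].astype(int)
b=pickle.load(open('sceneB.pkl','rb'))['image'].astype(int)
d=(np.abs(im-b).sum(2)>90).astype(np.uint8); d=cv2.morphologyEx(d,cv2.MORPH_OPEN,np.ones((3,3)))
n,l,st,ce=cv2.connectedComponentsWithStats(d)
for s_,e in zip(st,ce):
  if 60<s_[4]<100000: print(s_,e.round())
print('expected beaker foot/rim px',proj(c,[.377,-.218,.003]),proj(c,[.377,-.218,.072]))
print('rim L/R',[proj(c,np.array([.377,-.218,.072])+.0285*np.r_[c['R'][0][:2]*k,0]) for k in(-1,1)])
"
```

```text
[    0     0   521   258 68820] [259.  91.]
[264   0  58  27 964] [286.  14.]
[284   0  79  14 571] [321.   4.]
[368   6  22   9  85] [377.   9.]
[    0   175   109   155 10322] [ 52. 245.]
[390 203  28  27 362] [406. 214.]
[ 241  213   77   64 2520] [279. 241.]
[ 315  239   54   42 1037] [344. 260.]
[370 253  21  15 211] [381. 260.]
[ 191  272   64   68 1327] [224. 305.]
[354 274  25  21 286] [366. 285.]
[373 302  18  11 109] [382. 307.]
[175 304  29  13 169] [189. 310.]
[358 307  17  11 106] [366. 312.]
[   0  309   26   79 1097] [  9. 360.]
[365 321  16  24 160] [372. 333.]
[  29  354   83   58 1183] [ 74. 389.]
[ 10 394  14  10  99] [ 17. 398.]
expected beaker foot/rim px [357.13424723 337.27706153] [359.33303589 318.74937964]
rim L/R [array([344.01640033, 318.73381162]), array([374.64827052, 318.76494623])]
```

The ten pictures are used up, so I'll check the beaker's pose numerically: its difference outline against the projected upright beaker.

```bash
python3 -c "
from h import *
from cell import vision
import cv2
c=vision.read_camera('scene'); im=c['image']
ycc=cv2.cvtColor(im,cv2.COLOR_RGB2LAB).astype(int)
base=cv2.cvtColor(pickle.load(open('sceneB.pkl','rb'))['image'],cv2.COLOR_RGB2LAB).astype(int)
d=cv2.blur((ycc-base).astype(np.float32),(3,3))[298:356,332:392]
m=(np.hypot(d[...,1],d[...,2])>4).astype(np.uint8)   # chroma only: ignores shadow
k=cv2.connectedComponentsWithStats(m)
i=1+np.argmax(k[2][1:,4]);print('beaker chroma blob',k[2][i]+[332,298,0,0,0],k[3][i]+[332,298])
mm=(k[1]==i)
for r in range(0,58,4): 
  x=np.where(mm[r])[0]
  if len(x): print(298+r,332+x.min(),332+x.max())
pr=lambda z,r:np.array([proj(c,[.377+r*np.cos(a),-.218+r*np.sin(a),z]) for a in np.arange(0,6.3,.1)])
for z,r in((.072,.0285),(.003,.025)): q=pr(z,r);print('expect',q.min(0).round(),q.max(0).round())
"
```

```text
beaker chroma blob [345 306  31  42 462] [360.67748918 321.25974026]
306 356 358
310 349 366
314 347 373
318 345 375
322 357 371
326 348 369
330 349 369
334 358 361
338 356 362
342 358 358
346 355 358
expect [344. 306.] [375. 332.]
expect [344. 326.] [370. 349.]
```

The outline spans columns 345–375 and rows 306–347, against an expected 344–375 and 306–349. The beaker is standing upright in place, so I'll hand in.

```bash
python3 -c "
from cell import workorder
print(workorder.sign_off())"
```

```text
the job is handed in; nothing more can be done
None
```

I handed the job in at about 28 s: box vented, both clips open, lid flat behind the tray and beaker upright in it; sign-off gave no verdict, and the lever's lean (about 0.5 rad) was judged from push force only.

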